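# Hang the pail on the screw-jar carousel, bring the tall jar to the front and hold it

## Robot

A 6-joint arm with a two-finger parallel gripper is mounted at the origin on a cart in front of the work surface, level with it; the furniture and walls round the work are solid. World frame = base frame: x ahead of the robot, y to its left, z up, the work surface at z = 0. Lengths are in m, angles in rad, forces in N, time in s.
With the tool pointing down it reaches from about 0.3 to 0.85 m from the base axis. Payload 5.4 kg.
Tool frame: the origin (TCP) lies midway between the tips of the shut fingers; the grasp point (between the pads) lies 19 mm behind it (env.grasp_offset is the distance from the TCP to the grasp point, in m); x points along the fingers, y is the direction in which the jaws open and shut, and the axes are right-handed (so a half turn about x gives the same grasp; the last joint's range is limited). The gripper opens to 85 mm and grips with 20 to 120 N. Pads are 22 mm wide; open, the fingers measure 114 mm over their backs; the gripper's body (76 mm by 85 mm) begins 54 mm behind the grasp point. The pads swing forward as they close: fully open they stand 13 mm farther back than shut.
Start: joints at [-1.325, 0.158, 1.597, -0, 1.386, -0.21], TCP at [0.253, -0.516, 0.231] pointing down, gripper open.
Joint ranges: [-2.91, 2.91], [-0.94, 2.29], [0.18, 2.7], [-1.29, 4.43], [0.17, 2.64], [-3, 3]. Speed limits (rad/s): [2.57, 2.57, 3.14, 3.14, 3.14, 3.14].

## Interface

Orientations are given as a 3x3 rotation matrix whose columns are the frame's x, y, z axes.
In Python, from workcell import env gives the robot as it stands.
- The arm moves only by the tool move_arm, never from a script. Its argument "increments" is a list of rows, each an object of numbers: "tx", "ty", "tz": the shift along the tool's x, y, z in m; "wx", "wy", "wz": the turn, a rotation vector about the tool's x, y, z in units of 5 degrees (1.0 is 5 degrees). A call has 1 to 20 rows; each row is the pose to reach, as a shift and turn from the pose commanded when the call began, along the tool's axes at that moment; what a row does not reach only later rows make up. A row lasts 1/12 s, in which the tool goes at most 41.7 mm and 7.16 degrees, less where a joint would pass 70% of its speed; a pose out of reach is approached as far as the arm can. A call with a gripper value outside its range is refused whole. "claw" is the opening, from 0 (shut) to 1 (fully open), set as the call begins (left out, the last holds). The fingers move at their own pace and stop on an object; the grip force is fixed at half the most. Time passes only in rows, so rows that repeat a pose let the fingers close. It gives the time, the measured TCP pose, the force and the opening at its end, in the units of the state.
- env.sense(): the state, without advancing time (a new reading comes with each control period).
- env.camera(name): name is "scene" or "top" or "wrist"; returns (picture, depth): 480x640x3 uint8, blue, green, red; 480x640 float32, m along the optical axis (not along the pixel's ray), 0 where there is no reading.
- env.calibration(name): a dict with "mtx" (3x3 intrinsics, pixels), "k1" (the pictures are not rectified: a ray, as slopes to the right and down, at radius r is drawn at 1 + k1 r^2 times it, then the intrinsics apply), "rvec" (rotation vector, rad) and "tvec" (3), from world to camera coordinates, as OpenCV has them. Camera axes: x right, y down, z forward; pixel columns grow to the right and rows downward; lengths in m; the calibration is good to about 2 mm. A picture is of the moment at which its call begins: read the wrist's pose just before it. calibration takes no time and is no camera call; for the wrist camera it gives the pose at the moment of the call.
- env.sign_off(): hands the job in, once; it reports no verdict.
The state is a dict: "time_s": time; "qpos": joint angles; "qvel": joint speeds; "joint_torque": joint torques, N m; "eef_pos": TCP position; "tool_rot": TCP orientation; "contact_force": force on the tool from outside, world axes, zero at the start; "torque": the same for the moment, N m; "width": opening from 0.0 (shut) to 1.0 (fully open).
Only numpy, scipy, OpenCV 4.12 (cv2) and the standard library are available. Lean on these libraries where they do the work, as an engineer would, in place of code of your own. Each camera call takes 0.05 s, during which the arm holds its last target. There are 200 camera calls.

## Task

Set up the screw-jar carousel for picking: first hang the little steel pail by its wire bail on the carousel's hook and let go of it, then turn the turntable until the one tall jar stands at the front, in line with the pointer on the base. The turntable runs freely, so finish while still holding it still there with the gripper: do not let go at the end. Leave the tape roll, the pliers and the screwdriver beside it where they lie.

Things in the scene. Friction and masses are not known exactly. Their poses are not given: they have to be found in the camera images.
- station: fixed dark steel base of the carousel: disc 250 mm across, 12 mm thick, with a side arm 55 mm wide reaching to y = -210 mm that carries the hook. Origin: centre of the underside, on the turntable's axis. Its -x is the front: a steel pointer fin (14 x 6 mm, top 38 mm high) stands on the rim at x = -116 mm. May be turned by up to 0.2 rad
- front_spot (a point): point fixed to the station, 70 mm from the turntable's axis towards the pointer and 147 mm above the bench: where the centre of the tall jar's lid top is when that jar stands at the front
- turntable: wooden turntable, 212 mm across, top 32 mm above the bench, turning endlessly and freely (0.01 N m) about its vertical axis, 20 mm above the station's origin; coasts when let go. Five jars fixed on it, 72 degrees apart, 70 mm from the axis: four short (tops 92 mm above the bench), one tall, on its -x side. Axes match the station's when the tall jar is at the front. Centre knob 87 mm high
- tall_jar_top (a point): centre of the tall jar's lid top, 147 mm above the bench, 70 mm from the turntable's axis. Jars are milky grey, 42 mm across, aluminium lids 45 mm across and 20 mm high. The top 50 mm of the tall jar stand free above the short ones: grip from above at any yaw. At the start it is at least 1 rad from the front, on any side
- hook: steel hook fixed to the station: 8 mm post and an 8 mm round arm running level from its top towards the station's -x, turned up at the end. Origin: foot of the post, 12 mm above the bench; axes as the station's. Upper side of the arm 118 mm above this origin (130 mm above the bench); upturned tip at x = -78 to -86 mm, its top 12 mm above the arm's upper side
- hook_seat (a point): point on the upper side of the hook's level arm, 50 mm from the post's axis and 32 mm from the middle of the upturned tip, 130 mm above the bench: where the pail's bail should hang
- pail: small loose steel pail, about 0.15 kg: cup 56 mm across, 50 mm high, with a stiff upright wire bail (6 mm wire) in the pail's y-z plane and a wooden grip on top. Origin: centre of the underside, z up. The opening under the bail is 48 mm wide, free from z = 50 to 97 mm in the middle; the hook goes through it along the pail's x axis (either way round)
- pail_bail (a point): underside of the middle of the pail's bail, 97 mm above the pail's underside: the point that rests on the hook's arm when hung
- pail_grip (a point): point on the axis of the pail's upright wooden grip (18 mm in diameter, from z = 102 to 136 mm over the pail's underside), at z = 122 mm: grip it here from above, at any yaw
- tape_roll: bystander: roll of masking tape lying flat, 104 mm in diameter, 25 mm high, origin at the centre of its underside
- pliers: bystander: pliers lying flat, 59 x 185 x 12 mm, long axis y, origin at the centre of the underside
- screwdriver: bystander: short screwdriver lying flat, 28 x 169 x 30 mm, long axis y, origin at the centre of the underside

How it is judged:
On the way, in this order (a step that is already met when the one before it is completed fails the run):
1. the pail hangs by its bail on the hook, let go (contact force between pail and hook above 0.4 N and distance between pail_bail and hook_seat below 0.035 m and contact force between pail and the arm below 0.1 N and contact force between pail and the fingers below 0.1 N), for 0.2 s.
2. the tall jar stands at the front, in line with the pointer, held by the gripper (horizontal distance between tall_jar_top and front_spot below 0.01 m and contact force between the fingers and turntable above 1 N), for 0.2 s.
At the end, for the whole second after the job is handed in: Tall jar within 10 mm of the front spot, turntable still (<0.1 rad/s), fingers pressing it or its jars >1 N; pail hanging by its bail on the hook (within 35 mm of the seat, >0.4 N on the hook, tilt <0.35 rad, <0.1 m/s), untouched by the robot (all of step 1 and all of step 2 and angular speed of turntable below 0.1 rad/s and angle between pail's own z axis and vertical below 0.35 rad and linear speed of pail below 0.1 m/s); the arm keeps its last pose, push and grip.
It fails at once if the tape roll, pliers or screwdriver was moved more than 30 mm (distance of any of tape_roll, pliers, screwdriver from where it was at the start of the episode above 0.03 m).
It also fails if it takes over 72 s, if anything falls off the work surface, if the arm or the gripper's body presses on something with over 40 N, if the wrist force passes 120 N, or if a joint passes its speed limit or range.

## Working session

There is one attempt and no reset: what is moved stays moved. The work goes in short steps, Python scripts to look and compute and a tool call to move; the robot and the scene stay as the last step left them, time stands still between calls to the robot, and variables do not carry over. Pictures are saved under pics/ and viewed, about 8 in all and at most 12, crops included, and the job is handed in when it is done.

Besides the shell and the picture viewer there is one more tool, called as name(argument=value, ...), one argument or row to a line, values as JSON. move_arm: Moves the arm, as the interface text tells. Its arguments: {"type":"object","properties":{"increments":{"type":"array"},"claw":{"type":"number"}},"required":["increments"]}

```bash
mkdir -p pics; cat > h.py <<'E'
import numpy as np, cv2
from workcell import env
def shot(name,fn=None):
    c=env.calibration(name); im,d=env.camera(name)
    if fn: cv2.imwrite('pics/'+fn,im); np.savez('pics/'+fn+'.npz',im=im,d=d,**{k:np.array(v) for k,v in c.items()})
    return im,d,c
def cloud(d,c):
    K=np.array(c['mtx'],float);k1=float(c['k1'])
    v,u=np.mgrid[:480,:640]
    p=cv2.undistortPoints(np.stack([u,v],-1).reshape(-1,1,2).astype(np.float64),K,np.array([k1,0,0,0.])).reshape(480,640,2)
    P=np.dstack([p[...,0]*d,p[...,1]*d,d])
    R=cv2.Rodrigues(np.array(c['rvec'],float).reshape(3))[0]
    W=(P-np.array(c['tvec'],float).reshape(3))@R
    W[d==0]=np.nan
    return W
def load(fn):
    z=np.load('pics/'+fn+'.npz'); return z['im'],z['d'],{k:z[k] for k in('mtx','k1','rvec','tvec')}
E
python3 - <<'E'
from h import *
for n in('top','scene'):
    im,d,c=shot(n,n+'1.png'); W=cloud(d,c)
    print(n,np.nanmin(W.reshape(-1,3),0),np.nanmax(W.reshape(-1,3),0))
s=env.sense();print({k:np.round(v,3) for k,v in s.items()},env.grasp_offset)
E
```

```text
top [-0.42054727 -1.30933101 -0.77802341] [0.91853251 1.46681077 1.06534696]
scene [-0.43353887 -1.32544511 -0.7721157 ] [0.92841214 0.98728038 0.71668033]
{'time_s': np.float64(0.1), 'qpos': array([-1.325,  0.159,  1.598, -0.   ,  1.386, -0.21 ]), 'qvel': array([-0.   , -0.001, -0.004, -0.   ,  0.002, -0.002]), 'joint_torque': array([-1.0000e-03, -3.9699e+01, -3.3234e+01, -0.0000e+00,  4.0000e-03,
       -0.0000e+00]), 'eef_pos': array([ 0.253, -0.516,  0.23 ]), 'tool_rot': array([[-0.   ,  0.44 , -0.898],
       [ 0.002, -0.898, -0.44 ],
       [-1.   , -0.002, -0.   ]]), 'contact_force': array([ 0.076,  0.543, -0.592]), 'torque': array([-0.026, -0.022, -0.051]), 'width': np.float64(1.003)} 0.0187
```

View pics/top1.png

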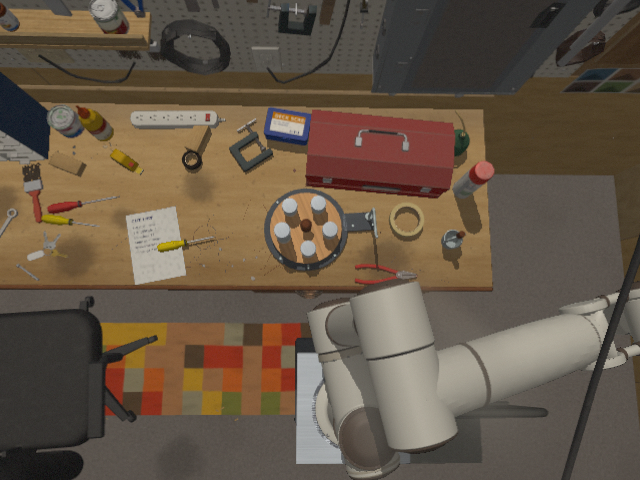

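View pics/scene1.png

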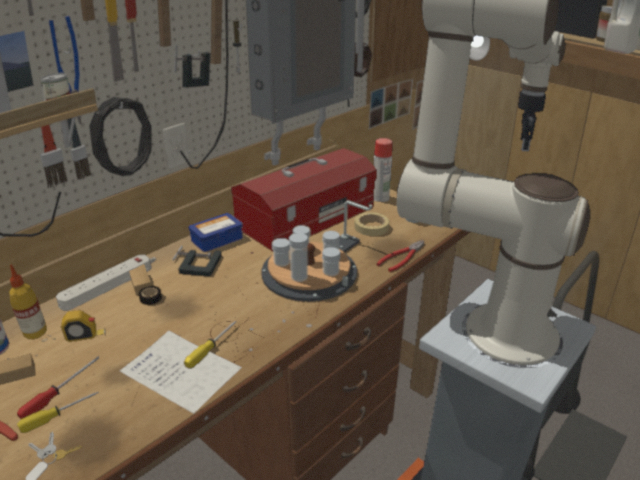

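The top view shows the station centre at about (306,228) and the hook post near (374,212), with its arm running down the image. The pail is at (453,239), the tape at (407,220) and the pliers at (385,274). The scene view shows the tall jar on the side nearest that camera, at about (300,250).

```bash
python3 - <<'E'
from h import *
im,d,c=load('top1.png'); W=cloud(d,c)
def reg(u0,u1,v0,v1): return W[v0:v1,u0:u1].reshape(-1,3)
print('bench',np.nanmedian(reg(200,240,270,285),0))
for n,(u,v) in dict(j1=(291,205),j2=(319,203),j3=(330,229),j4=(308,247),j5=(282,230),knob=(306,226)).items():
    P=reg(u-12,u+13,v-12,v+13); t=np.nanpercentile(P[:,2],90); Q=P[np.abs(P[:,2]-t)<.006]; print(n,t.round(4),len(Q),Q.mean(0).round(4),((Q.min(0)+Q.max(0))/2).round(4))
def pr(n,P,lo,hi):
    Q=P[(P[:,2]>lo)&(P[:,2]<hi)]; print(n,len(Q),np.nanmean(Q,0).round(4),Q.min(0).round(4),Q.max(0).round(4))
P=reg(255,380,180,280)
P2=reg(262,352,185,275);pr('disc',P2,.006,.02);pr('tt',P2,.026,.038)
Q=P2[(P2[:,2]>.006)&(P2[:,2]<.02)]
A=np.c_[2*Q[:,:2],np.ones(len(Q))]
P=reg(345,385,200,275);pr('hook',P,.11,.16);pr('post/sidearm',reg(340,385,200,240),.006,.02)
H=P[(P[:,2]>.11)&(P[:,2]<.16)]
print(np.polyfit(H[:,0],H[:,1],1), H[np.argsort(H[:,0])][::6].round(3).tolist())
pr('tape',reg(385,430,200,242),.015,.035)
P=reg(435,475,220,260)
for lo,hi in((.04,.06),(.1,.145),(.06,.1)): pr('pail',P,lo,hi)
B=P[(P[:,2]>.06)];print(B.round(3).tolist())
cv2.imwrite('pics/crop.png',cv2.resize(im[180:290,255:485],None,fx=3.4,fy=3.4,interpolation=cv2.INTER_CUBIC))
i2,d2,c2=load('scene1.png');W2=cloud(d2,c2)
P=W2[220:300,260:360].reshape(-1,3);pr('scene tall top',P,.135,.155)
P=W2[195:260,335:380].reshape(-1,3);pr('scene hook',P,.12,.15)
H=P[(P[:,2]>.12)&(P[:,2]<.15)];print(H[np.argsort(H[:,0])][::8].round(3).tolist())
E
```

```text
bench [ 0.36470776  0.38749531 -0.0004725 ]
j1 0.0921 171 [0.5597 0.1832 0.0913] [0.5595 0.1832 0.0921]
j2 0.0928 168 [0.568  0.1009 0.0919] [0.5676 0.101  0.0925]
j3 0.0931 173 [0.4929 0.0686 0.0921] [0.4926 0.0683 0.0931]
j4 0.0926 179 [0.4387 0.1291 0.092 ] [0.4379 0.1299 0.0924]
j5 0.1476 196 [0.4792 0.2004 0.1467] [0.4784 0.2004 0.1476]
knob 0.0821 83 [0.5065 0.137  0.0824] [0.5083 0.1361 0.0822]
disc 1526 [0.5037 0.1275 0.0118] [ 0.3766 -0.0005  0.006 ] [0.6407 0.2682 0.0199]
tt 2568 [0.5036 0.1339 0.0318] [0.3857 0.001  0.026 ] [0.6385 0.2404 0.038 ]
hook 89 [ 0.5048 -0.0536  0.1298] [ 0.4605 -0.059   0.1108] [ 0.5484 -0.0472  0.1445]
post/sidearm 629 [ 0.5281 -0.0124  0.0119] [ 0.4779 -0.0962  0.006 ] [0.5957 0.0336 0.0197]
[ 0.06625305 -0.08702809] [[0.46, -0.056, 0.142], [0.466, -0.053, 0.14], [0.474, -0.052, 0.126], [0.479, -0.058, 0.129], [0.485, -0.053, 0.127], [0.491, -0.059, 0.124], [0.496, -0.058, 0.129], [0.504, -0.055, 0.133], [0.509, -0.052, 0.132], [0.515, -0.055, 0.131], [0.52, -0.05, 0.133], [0.527, -0.053, 0.131], [0.532, -0.053, 0.13], [0.538, -0.047, 0.131], 
[... 2050 characters left out ...]
0.468, -0.279, 0.088], [0.467, -0.266, 0.075], [0.466, -0.266, 0.084], [0.465, -0.268, 0.086], [0.465, -0.27, 0.089], [0.465, -0.274, 0.087], [0.466, -0.265, 0.065], [0.464, -0.266, 0.073], [0.464, -0.268, 0.076], [0.463, -0.267, 0.06]]
scene tall top 212 [0.4792 0.208  0.1445] [0.4577 0.1833 0.1352] [0.5052 0.2278 0.15  ]
scene hook 90 [ 0.5057 -0.0495  0.1281] [ 0.465  -0.0602  0.1204] [ 0.5514 -0.0412  0.1429]
[[0.465, -0.049, 0.132], [0.47, -0.06, 0.135], [0.475, -0.049, 0.125], [0.484, -0.052, 0.124], [0.49, -0.051, 0.125], [0.502, -0.053, 0.123], [0.507, -0.046, 0.127], [0.517, -0.045, 0.133], [0.525, -0.043, 0.128], [0.535, -0.046, 0.124], [0.543, -0.047, 0.13], [0.55, -0.043, 0.122]]
```

View pics/crop.png

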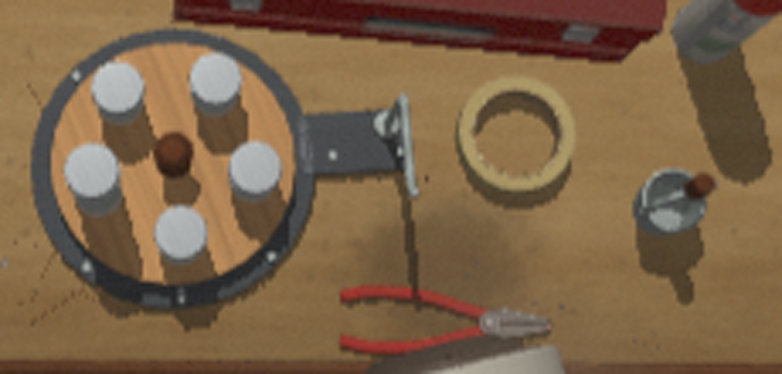

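Checks against the given sizes: the jar tops read 92 and 147 mm, the tall jar is 70 mm from the axis at (0.508, 0.136), and the hook arm is at z≈130 mm. The pail is at about (0.474, -0.292) with yaw about 18°, and the station yaw is about 4°. Next I'll move above the pail.

move_arm(
  increments=[
    {"tx": -0.02,"ty": -0.05,"tz": -0.15,"wx": 0.7},
    {"tx": -0.02,"ty": -0.05,"tz": -0.15,"wx": 0.7},
    {"tx": -0.02,"ty": -0.05,"tz": -0.15,"wx": 0.7},
    {"tx": -0.02,"ty": -0.104,"tz": -0.297,"wx": 1.5},
    {"tx": -0.02,"ty": -0.104,"tz": -0.297,"wx": 1.5},
    {"tx": -0.02,"ty": -0.104,"tz": -0.297,"wx": 1.5},
    {"tx": -0.02,"ty": -0.104,"tz": -0.297,"wx": 1.5},
    {"tx": -0.02,"ty": -0.104,"tz": -0.297,"wx": 1.5},
    {"tx": -0.02,"ty": -0.104,"tz": -0.297,"wx": 1.5},
    {"tx": -0.02,"ty": -0.104,"tz": -0.297,"wx": 1.5},
    {"tx": -0.02,"ty": -0.104,"tz": -0.297,"wx": 1.5},
    {"tx": -0.02,"ty": -0.104,"tz": -0.297,"wx": 1.5},
    {"tx": -0.02,"ty": -0.104,"tz": -0.297,"wx": 1.5},
    {"tx": -0.02,"ty": -0.104,"tz": -0.297,"wx": 1.5},
  ],
)

```text
schema error: expected keys tx, ty, tz, wx, wy, wz
```

```bash
cat >> h.py <<'E'
def state():
    s=env.sense(); R=s['tool_rot']; print('t',round(float(s['time_s']),2),'tcp',np.round(s['eef_pos'],4),'jaw deg',round(float(np.degrees(np.arctan2(R[1,1],R[0,1]))),1),'tx',R[:,0].round(3),'F',s['contact_force'].round(1),'w',round(float(s['width']),3),'q',s['qpos'].round(2)); return s
def go(dx,dy,dz):
    s=env.sense(); print('increment',(s['tool_rot'].T@np.array([dx,dy,dz])).round(4))
E
python3 - <<'E'
from h import *
s=state()
im,d,c=shot('wrist','w1.png');W=cloud(d,c).reshape(-1,3)
for lo,hi in((.045,.055),(.132,.142),(.06,.1)):
    Q=W[(W[:,2]>lo)&(W[:,2]<hi)&(np.hypot(W[:,0]-.474,W[:,1]+.292)<.06)]
    if len(Q): print(len(Q),Q.mean(0).round(4),Q.min(0).round(4),Q.max(0).round(4)); print(np.degrees(np.arctan2(*np.linalg.svd(Q[:,:2]-Q[:,:2].mean(0),full_matrices=False)[2][0][::-1])))
E
```

```text
t 0.1 tcp [ 0.2529 -0.5158  0.2304] jaw deg -63.9 tx [-0.     0.002 -1.   ] F [ 0.1  0.5 -0.6] w 1.003 q [-1.33  0.16  1.6  -0.    1.39 -0.21]
```

View pics/w1.png

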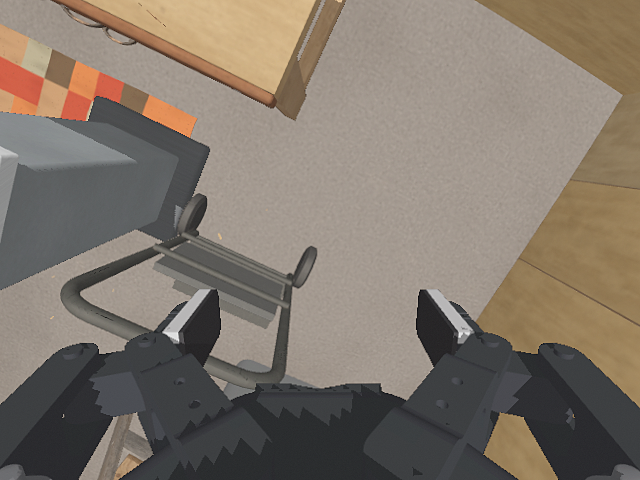

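The move was refused because every row needs all six keys. The wrist picture therefore shows only the start pose: floor, the jaws at about (200,320) and (440,320), and the bench at the top.

move_arm(
  increments=[
    {"tx": -0.02,"ty": -0.05,"tz": -0.15,"wx": 0.7,"wy": 0,"wz": 0},
    {"tx": -0.02,"ty": -0.05,"tz": -0.15,"wx": 0.7,"wy": 0,"wz": 0},
    {"tx": -0.02,"ty": -0.05,"tz": -0.15,"wx": 0.7,"wy": 0,"wz": 0},
    {"tx": -0.02,"ty": -0.104,"tz": -0.297,"wx": 1.5,"wy": 0,"wz": 0},
    {"tx": -0.02,"ty": -0.104,"tz": -0.297,"wx": 1.5,"wy": 0,"wz": 0},
    {"tx": -0.02,"ty": -0.104,"tz": -0.297,"wx": 1.5,"wy": 0,"wz": 0},
    {"tx": -0.02,"ty": -0.104,"tz": -0.297,"wx": 1.5,"wy": 0,"wz": 0},
    {"tx": -0.02,"ty": -0.104,"tz": -0.297,"wx": 1.5,"wy": 0,"wz": 0},
    {"tx": -0.02,"ty": -0.104,"tz": -0.297,"wx": 1.5,"wy": 0,"wz": 0},
    {"tx": -0.02,"ty": -0.104,"tz": -0.297,"wx": 1.5,"wy": 0,"wz": 0},
    {"tx": -0.02,"ty": -0.104,"tz": -0.297,"wx": 1.5,"wy": 0,"wz": 0},
    {"tx": -0.02,"ty": -0.104,"tz": -0.297,"wx": 1.5,"wy": 0,"wz": 0},
    {"tx": -0.02,"ty": -0.104,"tz": -0.297,"wx": 1.5,"wy": 0,"wz": 0},
    {"tx": -0.02,"ty": -0.104,"tz": -0.297,"wx": 1.5,"wy": 0,"wz": 0},
  ],
)

```text
time_s: 1.32
eef_pos: [0.4733, -0.2931, 0.2513]
tool_rot: [[-0.0, 0.317, -0.948], [0.0, -0.948, -0.317], [-1.0, -0.0, 0.0]]
contact_force: [0.1, -0.1, -0.3]
width: 1.001
```

```bash
python3 - <<'E'
from h import *
s=state()
im,d,c=shot('wrist','w2.png');W=cloud(d,c).reshape(-1,3)
for lo,hi in((.045,.055),(.132,.142),(.06,.1)):
    Q=W[(W[:,2]>lo)&(W[:,2]<hi)&(np.hypot(W[:,0]-.474,W[:,1]+.292)<.06)]
    if len(Q): print(len(Q),Q.mean(0).round(4),Q.min(0).round(4),Q.max(0).round(4)); print(np.degrees(np.arctan2(*np.linalg.svd(Q[:,:2]-Q[:,:2].mean(0),full_matrices=False)[2][0][::-1])))
E
```

```text
t 1.32 tcp [ 0.4733 -0.2931  0.2513] jaw deg -71.5 tx [-0.  0. -1.] F [ 0.1 -0.1 -0.3] w 1.001 q [-0.77  0.1   1.62 -0.    1.42  0.48]
351 [ 0.4828 -0.2898  0.0492] [ 0.4507 -0.3186  0.0451] [ 0.5057 -0.2636  0.0548]
-72.53557642468824
365 [ 0.4787 -0.2914  0.1349] [ 0.4697 -0.3004  0.1322] [ 0.4869 -0.2828  0.1375]
-140.02221059594262
308 [ 0.4788 -0.291   0.0888] [ 0.4666 -0.3194  0.0606] [ 0.4899 -0.2632  0.0997]
109.24603883444837
```

View pics/w2.png

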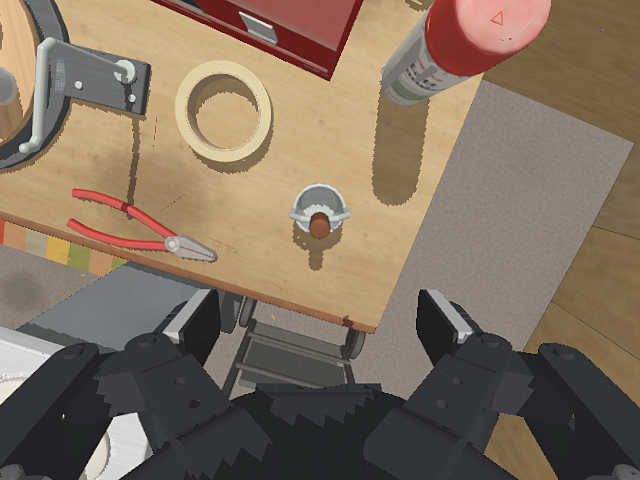

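The wrist view shows the pail's grip at (320,225), lying across the jaw axis between the fingers. The hook is at the upper left: post base at (125,70), arm from about (45,45) down to the tip at (35,145). I'll measure the hook in this same picture.

```bash
python3 - <<'E'
from h import *
im,d,c=load('w2.png');W=cloud(d,c).reshape(-1,3)
Q=W[(W[:,2]>.115)&(W[:,2]<.155)&(abs(W[:,1]+.053)<.03)&(W[:,0]>.44)&(W[:,0]<.57)]
print(len(Q),Q.min(0),Q.max(0))
for x in np.arange(.45,.565,.008):
    q=Q[abs(Q[:,0]-x)<.004]
    if len(q): print(round(x,3),len(q),q.mean(0).round(4),q[:,1].min().round(4),q[:,1].max().round(4),q[:,2].max().round(4))
A=Q[(Q[:,2]<.134)&(Q[:,0]>.475)&(Q[:,0]<.54)];p=np.polyfit(A[:,0],A[:,1],1);print(p)
go(.477-.4733,-.2915+.2931,.105-.2513)
# pointer in top view
im,d,c=load('top1.png');W=cloud(d,c)[258:276,298:320].reshape(-1,3)
q=W[(W[:,2]>.025)&(W[:,2]<.045)&(W[:,0]<.40)];print(q.round(3).tolist())
E
```

```text
1605 [ 0.46459043 -0.06041894  0.11500462] [ 0.55336125 -0.04685955  0.14267825]
0.466 114 [ 0.4679 -0.0576  0.1374] -0.0604 -0.0528 0.1427
0.474 169 [ 0.4736 -0.0571  0.1317] -0.0599 -0.0518 0.142
0.482 135 [ 0.482  -0.0563  0.1283] -0.06 -0.0505 0.1313
0.49 130 [ 0.4899 -0.0556  0.1281] -0.0592 -0.0511 0.1306
0.498 128 [ 0.498  -0.0553  0.1281] -0.0591 -0.0512 0.1307
0.506 137 [ 0.5061 -0.0545  0.1282] -0.0575 -0.0498 0.131
0.514 139 [ 0.514  -0.0539  0.128 ] -0.0578 -0.0489 0.1309
0.522 139 [ 0.522  -0.0535  0.1282] -0.0565 -0.0486 0.1316
0.53 141 [ 0.53   -0.053   0.1283] -0.0561 -0.0471 0.1315
0.538 146 [ 0.538  -0.0524  0.128 ] -0.0554 -0.0475 0.131
0.546 171 [ 0.5461 -0.0523  0.1247] -0.0551 -0.0469 0.1312
0.554 56 [ 0.5516 -0.0519  0.1201] -0.0548 -0.0476 0.1237
[ 0.06866283 -0.08933943]
increment [ 0.1463 -0.0003 -0.004 ]
[[0.397, 0.131, 0.039], [0.397, 0.128, 0.037], [0.394, 0.131, 0.036], [0.395, 0.128, 0.035], [0.391, 0.131, 0.039], [0.391, 0.128, 0.038], [0.388, 0.131, 0.04], [0.388, 0.128, 0.041], [0.386, 0.128, 0.037]]
```

move_arm(
  increments=[
    {"tx": 0.03,"ty": 0,"tz": -0.004,"wx": 0,"wy": 0,"wz": 0},
    {"tx": 0.06,"ty": 0,"tz": -0.004,"wx": 0,"wy": 0,"wz": 0},
    {"tx": 0.09,"ty": 0,"tz": -0.004,"wx": 0,"wy": 0,"wz": 0},
    {"tx": 0.12,"ty": 0,"tz": -0.004,"wx": 0,"wy": 0,"wz": 0},
    {"tx": 0.135,"ty": 0,"tz": -0.004,"wx": 0,"wy": 0,"wz": 0},
    {"tx": 0.146,"ty": 0,"tz": -0.004,"wx": 0,"wy": 0,"wz": 0},
    {"tx": 0.146,"ty": 0,"tz": -0.004,"wx": 0,"wy": 0,"wz": 0},
    {"tx": 0.146,"ty": 0,"tz": -0.004,"wx": 0,"wy": 0,"wz": 0},
  ],
)

```text
time_s: 2.03
eef_pos: [0.4779, -0.2913, 0.1057]
tool_rot: [[0.0, 0.319, -0.948], [-0.0, -0.948, -0.319], [-1.0, 0.0, -0.0]]
contact_force: [0.2, 0.4, 0.8]
width: 0.999
```

move_arm(
  claw=0,
  increments=[
    {"tx": 0,"ty": 0,"tz": 0,"wx": 0,"wy": 0,"wz": 0},
    {"tx": 0,"ty": 0,"tz": 0,"wx": 0,"wy": 0,"wz": 0},
    {"tx": 0,"ty": 0,"tz": 0,"wx": 0,"wy": 0,"wz": 0},
    {"tx": 0,"ty": 0,"tz": 0,"wx": 0,"wy": 0,"wz": 0},
    {"tx": 0,"ty": 0,"tz": 0,"wx": 0,"wy": 0,"wz": 0},
    {"tx": 0,"ty": 0,"tz": 0,"wx": 0,"wy": 0,"wz": 0},
    {"tx": 0,"ty": 0,"tz": 0,"wx": 0,"wy": 0,"wz": 0},
    {"tx": 0,"ty": 0,"tz": 0,"wx": 0,"wy": 0,"wz": 0},
    {"tx": 0,"ty": 0,"tz": 0,"wx": 0,"wy": 0,"wz": 0},
    {"tx": 0,"ty": 0,"tz": 0,"wx": 0,"wy": 0,"wz": 0},
    {"tx": 0,"ty": 0,"tz": 0,"wx": 0,"wy": 0,"wz": 0},
    {"tx": 0,"ty": 0,"tz": 0,"wx": 0,"wy": 0,"wz": 0},
  ],
)

```text
time_s: 3.03
eef_pos: [0.4781, -0.2913, 0.1058]
tool_rot: [[0.001, 0.319, -0.948], [-0.001, -0.948, -0.319], [-1.0, 0.001, -0.001]]
contact_force: [0.9, -1.5, 4.4]
width: 0.19
```

move_arm(
  increments=[
    {"tx": -0.03,"ty": 0,"tz": 0,"wx": 0,"wy": 0,"wz": 0},
    {"tx": -0.06,"ty": 0,"tz": 0,"wx": 0,"wy": 0,"wz": 0},
    {"tx": -0.09,"ty": 0,"tz": 0,"wx": 0,"wy": 0,"wz": 0},
    {"tx": -0.1,"ty": -0.03,"tz": -0.002,"wx": 0.4,"wy": 0,"wz": 0},
    {"tx": -0.1,"ty": -0.06,"tz": -0.004,"wx": 0.8,"wy": 0,"wz": 0},
    {"tx": -0.1,"ty": -0.09,"tz": -0.006,"wx": 1.2,"wy": 0,"wz": 0},
    {"tx": -0.1,"ty": -0.12,"tz": -0.008,"wx": 1.6,"wy": 0,"wz": 0},
    {"tx": -0.1,"ty": -0.15,"tz": -0.009,"wx": 2.0,"wy": 0,"wz": 0},
    {"tx": -0.1,"ty": -0.18,"tz": -0.011,"wx": 2.4,"wy": 0,"wz": 0},
    {"tx": -0.1,"ty": -0.21,"tz": -0.013,"wx": 2.8,"wy": 0,"wz": 0},
    {"tx": -0.1,"ty": -0.23,"tz": -0.014,"wx": 3.1,"wy": 0,"wz": 0},
    {"tx": -0.1,"ty": -0.238,"tz": -0.014,"wx": 3.1,"wy": 0,"wz": 0},
    {"tx": -0.1,"ty": -0.238,"tz": -0.014,"wx": 3.1,"wy": 0,"wz": 0},
    {"tx": -0.08,"ty": -0.238,"tz": -0.014,"wx": 3.1,"wy": 0,"wz": 0},
    {"tx": -0.06,"ty": -0.238,"tz": -0.014,"wx": 3.1,"wy": 0,"wz": 0},
    {"tx": -0.058,"ty": -0.238,"tz": -0.014,"wx": 3.1,"wy": 0,"wz": 0},
    {"tx": -0.058,"ty": -0.238,"tz": -0.014,"wx": 3.1,"wy": 0,"wz": 0},
    {"tx": -0.058,"ty": -0.238,"tz": -0.014,"wx": 3.1,"wy": 0,"wz": 0},
  ],
)

```text
time_s: 4.53
eef_pos: [0.4154, -0.0616, 0.1638]
tool_rot: [[0.0, 0.054, -0.999], [-0.0, -0.999, -0.054], [-1.0, 0.0, -0.0]]
contact_force: [0.1, 0.7, -0.8]
width: 0.191
```

```bash
python3 - <<'E'
from h import *
s=state(); x,y,z=s['eef_pos']
im,d,c=shot('wrist','w3.png');W=cloud(d,c).reshape(-1,3)
shot('scene','s3.png')
a=im[:,:]; b=cv2.imread('pics/s3.png')[150:330,240:480]
cv2.imwrite('pics/c3.png',np.vstack([cv2.resize(im,(400,300)),cv2.resize(b,(400,300),interpolation=cv2.INTER_CUBIC)]))
Q=W[(W[:,2]>.115)&(W[:,2]<.146)&(abs(W[:,1]+.053)<.015)&(W[:,0]>.455)&(W[:,0]<.57)]
if len(Q)>20: print(len(Q),Q.min(0),Q.max(0)); print(np.polyfit(Q[:,0],Q[:,1],1))
Q=W[(W[:,2]>.06)&(W[:,2]<z-.012)&(np.hypot(W[:,0]-x,W[:,1]-y)<.045)]
for lo in np.arange(.06,z-.01,.01):
    q=Q[(Q[:,2]>lo)&(Q[:,2]<lo+.01)]
    if len(q): print(round(lo,3),len(q),q.mean(0).round(4),q.min(0).round(4),q.max(0).round(4))
E
```

```text
t 4.53 tcp [ 0.4154 -0.0616  0.1638] jaw deg -86.9 tx [ 0. -0. -1.] F [ 0.1  0.7 -0.8] w 0.191 q [-0.44 -0.2   2.09 -0.    1.25  1.08]
2706 [ 0.4634056  -0.05887459  0.11990665] [ 0.5528103  -0.04605353  0.14292166]
[ 0.06815791 -0.08727667]
0.06 2368 [ 0.4119 -0.0613  0.0623] [ 0.3931 -0.0829  0.06  ] [ 0.4398 -0.0394  0.07  ]
0.07 545 [ 0.4054 -0.0618  0.0751] [ 0.392  -0.0838  0.07  ] [ 0.4407 -0.0387  0.08  ]
0.08 560 [ 0.406  -0.0616  0.085 ] [ 0.3916 -0.0846  0.08  ] [ 0.4414 -0.0377  0.09  ]
0.09 448 [ 0.4117 -0.0606  0.0946] [ 0.3921 -0.0854  0.09  ] [ 0.4421 -0.0369  0.1   ]
0.1 934 [ 0.4262 -0.0614  0.1064] [ 0.3991 -0.0902  0.1   ] [ 0.443  -0.0325  0.1099]
0.11 105 [ 0.4173 -0.061   0.115 ] [ 0.413  -0.0905  0.1103] [ 0.4201 -0.0322  0.1199]
0.12 125 [ 0.4173 -0.0614  0.1249] [ 0.413  -0.0905  0.12  ] [ 0.42   -0.0321  0.13  ]
0.13 174 [ 0.4171 -0.0603  0.1359] [ 0.4116 -0.0906  0.13  ] [ 0.4202 -0.0321  0.14  ]
0.14 276 [ 0.4167 -0.0623  0.1449] [ 0.4119 -0.0885  0.14  ] [ 0.4201 -0.0343  0.15  ]
0.15 48 [ 0.4167 -0.062   0.1508] [ 0.4137 -0.0813  0.15  ] [ 0.4195 -0.0404  0.1518]
```

View pics/c3.png

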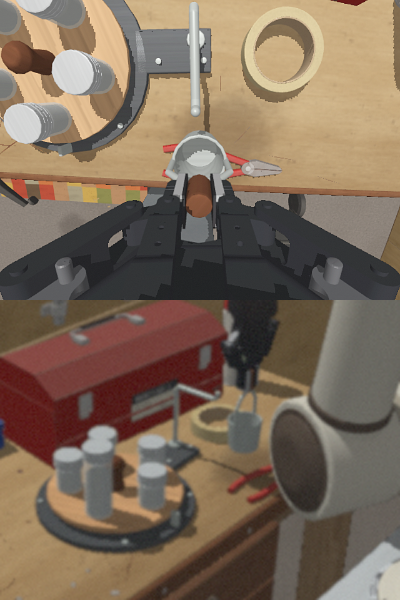

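The pail hangs straight in the jaws. In the wrist half (top), its bail is just in front of the hook arm (195,5)-(195,110) and in line with it. Next I'll slide it onto the hook, then lower.

move_arm(
  increments=[
    {"tx": 0,"ty": -0.001,"tz": -0.015,"wx": 0,"wy": 0,"wz": 0},
    {"tx": 0,"ty": -0.001,"tz": -0.03,"wx": 0,"wy": 0,"wz": 0},
    {"tx": 0,"ty": -0.002,"tz": -0.045,"wx": 0,"wy": 0,"wz": 0},
    {"tx": 0,"ty": -0.002,"tz": -0.06,"wx": 0,"wy": 0,"wz": 0},
    {"tx": 0,"ty": -0.003,"tz": -0.075,"wx": 0,"wy": 0,"wz": 0},
    {"tx": 0,"ty": -0.003,"tz": -0.082,"wx": 0,"wy": 0,"wz": 0},
    {"tx": 0,"ty": -0.003,"tz": -0.082,"wx": 0,"wy": 0,"wz": 0},
    {"tx": 0,"ty": -0.003,"tz": -0.082,"wx": 0,"wy": 0,"wz": 0},
    {"tx": 0.01,"ty": -0.003,"tz": -0.082,"wx": 0,"wy": 0,"wz": 0},
    {"tx": 0.018,"ty": -0.003,"tz": -0.082,"wx": 0,"wy": 0,"wz": 0},
    {"tx": 0.022,"ty": -0.003,"tz": -0.082,"wx": 0,"wy": 0,"wz": 0},
    {"tx": 0.024,"ty": -0.003,"tz": -0.082,"wx": 0,"wy": 0,"wz": 0},
    {"tx": 0.024,"ty": -0.003,"tz": -0.082,"wx": 0,"wy": 0,"wz": 0},
    {"tx": 0.024,"ty": -0.003,"tz": -0.082,"wx": 0,"wy": 0,"wz": 0},
  ],
)

```text
time_s: 5.8
eef_pos: [0.4966, -0.0535, 0.1391]
tool_rot: [[-0.0, 0.054, -0.999], [-0.0, -0.999, -0.054], [-1.0, 0.0, 0.0]]
contact_force: [-1.0, -0.1, -1.6]
width: 0.191
```

```bash
python3 - <<'E'
from h import *
s=state(); x,y,z=s['eef_pos']
im,d,c=shot('wrist','w4.png');W=cloud(d,c)
cv2.imwrite('pics/c4.png',cv2.resize(im[150:400,220:420],None,fx=2.2,fy=2.2))
E
```

```text
t 5.8 tcp [ 0.4966 -0.0535  0.1391] jaw deg -86.9 tx [-0. -0. -1.] F [-1.  -0.1 -1.6] w 0.191 q [-0.35  0.06  1.9  -0.    1.19  1.17]
```

View pics/c4.png

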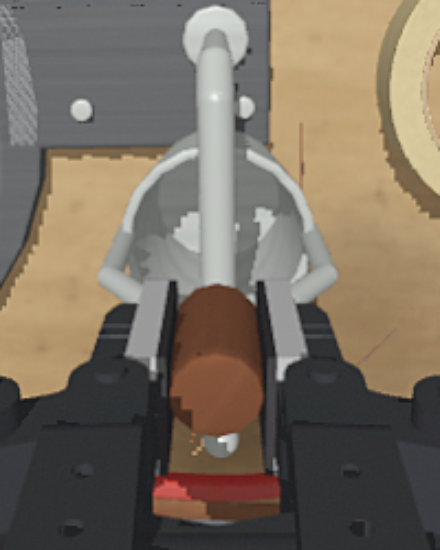

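The hook's arm passes through the middle of the bail, and the tip shows behind the grip at (222,440). There is no contact load yet, so I'll lower in 1 mm steps.

move_arm(
  increments=[
    {"tx": 0.001,"ty": 0,"tz": 0,"wx": 0,"wy": 0,"wz": 0},
    {"tx": 0.001,"ty": 0,"tz": 0,"wx": 0,"wy": 0,"wz": 0},
    {"tx": 0.002,"ty": 0,"tz": 0,"wx": 0,"wy": 0,"wz": 0},
    {"tx": 0.002,"ty": 0,"tz": 0,"wx": 0,"wy": 0,"wz": 0},
  ],
)

```text
time_s: 6.18
eef_pos: [0.4972, -0.0536, 0.1385]
tool_rot: [[0.001, 0.054, -0.999], [-0.0, -0.999, -0.054], [-1.0, 0.001, -0.001]]
contact_force: [-3.5, 0.8, 7.9]
width: 0.193
```

move_arm(
  claw=0.6,
  increments=[
    {"tx": 0,"ty": 0,"tz": 0,"wx": 0,"wy": 0,"wz": 0},
    {"tx": 0,"ty": 0,"tz": 0,"wx": 0,"wy": 0,"wz": 0},
    {"tx": 0,"ty": 0,"tz": 0,"wx": 0,"wy": 0,"wz": 0},
    {"tx": 0,"ty": 0,"tz": 0,"wx": 0,"wy": 0,"wz": 0},
    {"tx": 0,"ty": 0,"tz": 0,"wx": 0,"wy": 0,"wz": 0},
    {"tx": 0,"ty": 0,"tz": 0,"wx": 0,"wy": 0,"wz": 0},
    {"tx": 0,"ty": 0,"tz": 0,"wx": 0,"wy": 0,"wz": 0},
    {"tx": 0,"ty": 0,"tz": 0,"wx": 0,"wy": 0,"wz": 0},
    {"tx": 0,"ty": 0,"tz": 0,"wx": 0,"wy": 0,"wz": 0},
    {"tx": 0,"ty": 0,"tz": 0,"wx": 0,"wy": 0,"wz": 0},
  ],
)

```text
time_s: 7.02
eef_pos: [0.4968, -0.0534, 0.1373]
tool_rot: [[0.0, 0.054, -0.999], [0.0, -0.999, -0.054], [-1.0, -0.0, -0.0]]
contact_force: [0.3, -0.9, -0.2]
width: 0.6
```

move_arm(
  increments=[
    {"tx": -0.01,"ty": 0,"tz": 0,"wx": 0,"wy": 0,"wz": 0},
    {"tx": -0.03,"ty": 0,"tz": 0,"wx": 0,"wy": 0,"wz": 0},
    {"tx": -0.05,"ty": 0,"tz": 0,"wx": 0,"wy": 0,"wz": 0},
    {"tx": -0.08,"ty": 0,"tz": 0,"wx": 0,"wy": 0,"wz": 0},
    {"tx": -0.1,"ty": 0,"tz": 0,"wx": 0,"wy": 0,"wz": 0},
    {"tx": -0.12,"ty": 0,"tz": 0,"wx": 0,"wy": 0,"wz": 0},
    {"tx": -0.12,"ty": 0,"tz": 0,"wx": 0,"wy": 0,"wz": 0},
    {"tx": -0.12,"ty": 0,"tz": 0,"wx": 0,"wy": 0,"wz": 0},
  ],
)

```text
time_s: 7.68
eef_pos: [0.4975, -0.0537, 0.259]
tool_rot: [[0.003, 0.054, -0.999], [-0.001, -0.999, -0.054], [-1.0, 0.001, -0.003]]
contact_force: [-0.2, -0.5, -0.8]
width: 0.601
```

```bash
python3 - <<'E'
from h import *
s=state()
im,d,c=shot('wrist','w5.png');W=cloud(d,c)
b,_,_=shot('scene','s5.png')
cv2.imwrite('pics/c5.png',np.vstack([cv2.resize(im,(400,300)),cv2.resize(b[150:330,240:480],(400,300),interpolation=cv2.INTER_CUBIC)]))
W=W.reshape(-1,3)
Q=W[(np.hypot(W[:,0]-.4985,W[:,1]+.054)<.05)]
for lo in(.07,.09,.11,.145,.155,.165):
    q=Q[(Q[:,2]>lo)&(Q[:,2]<lo+.01)]
    if len(q): print(lo,len(q),q.mean(0).round(4),q.min(0).round(4),q.max(0).round(4))
for n,(u,v) in dict(j1=(.5597,.1832),j2=(.568,.1009),j3=(.4929,.0686),j4=(.4387,.1291),j5=(.4792,.2004)).items():
    Q=W[np.hypot(W[:,0]-u,W[:,1]-v)<.035]
    Q=Q[Q[:,2]>.085]
    if len(Q): t=np.nanpercentile(Q[:,2],90);Q=Q[abs(Q[:,2]-t)<.005];print(n,t,len(Q),((Q.min(0)+Q.max(0))/2).round(4),(Q.max(0)-Q.min(0)).round(3))
E
```

```text
t 7.68 tcp [ 0.4975 -0.0537  0.259 ] jaw deg -86.9 tx [ 0.003 -0.001 -1.   ] F [-0.2 -0.5 -0.8] w 0.601 q [-0.35 -0.06  1.77 -0.    1.43  1.17]
0.07 106 [ 0.4909 -0.0541  0.0753] [ 0.4761 -0.0817  0.07  ] [ 0.5242 -0.0241  0.08  ]
0.09 27 [ 0.4994 -0.0518  0.0947] [ 0.4951 -0.0814  0.0903] [ 0.5031 -0.0237  0.0998]
0.11 86 [ 0.4983 -0.0522  0.1156] [ 0.4926 -0.0819  0.1102] [ 0.5032 -0.0234  0.1199]
0.145 60 [ 0.5041 -0.0525  0.1502] [ 0.4973 -0.061   0.1451] [ 0.5061 -0.0437  0.1549]
0.155 70 [ 0.504  -0.0521  0.1602] [ 0.4931 -0.0606  0.1551] [ 0.506  -0.0435  0.1649]
0.165 428 [ 0.4979 -0.0522  0.1681] [ 0.4882 -0.0607  0.1651] [ 0.5061 -0.0436  0.1708]
j1 0.09265741831789354 1782 [0.5634 0.1842 0.0908] [0.043 0.044 0.006]
j2 0.0925607070472566 1873 [0.5721 0.1033 0.0909] [0.043 0.044 0.007]
j3 0.09249891172273127 1591 [0.4968 0.0695 0.0908] [0.044 0.043 0.006]
j4 0.0923006008356203 1398 [0.442  0.1309 0.0906] [0.043 0.042 0.007]
j5 0.14709784270553378 1642 [0.4831 0.1966 0.1454] [0.044 0.036 0.007]
```

View pics/c5.png

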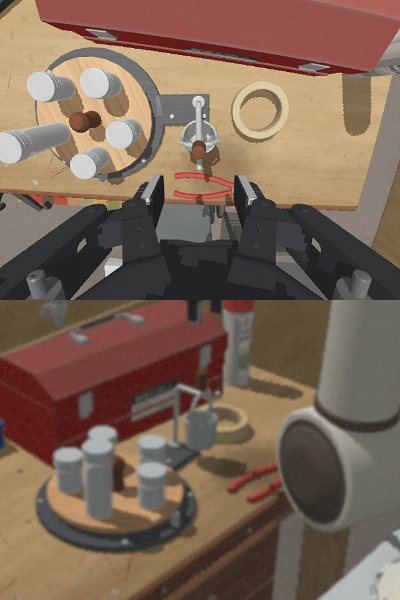

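The pail hangs free and upright: in the scene half it is at (200,425), and its grip axis is at (0.498, -0.052), within 5 mm of the seat. Next I'll go above the tall jar at about (0.482, 0.201) with the jaws tangential (24°).

move_arm(
  claw=1,
  increments=[
    {"tx": 0,"ty": -0.03,"tz": 0,"wx": -1.4,"wy": 0,"wz": 0},
    {"tx": 0,"ty": -0.06,"tz": 0,"wx": -2.8,"wy": 0,"wz": 0},
    {"tx": 0,"ty": -0.09,"tz": 0,"wx": -4.2,"wy": 0,"wz": 0},
    {"tx": 0,"ty": -0.12,"tz": 0,"wx": -5.6,"wy": 0,"wz": 0},
    {"tx": 0,"ty": -0.15,"tz": 0,"wx": -7,"wy": 0,"wz": 0},
    {"tx": 0,"ty": -0.18,"tz": 0.001,"wx": -8.4,"wy": 0,"wz": 0},
    {"tx": 0,"ty": -0.21,"tz": 0.001,"wx": -9.8,"wy": 0,"wz": 0},
    {"tx": 0,"ty": -0.23,"tz": 0.002,"wx": -11.2,"wy": 0,"wz": 0},
    {"tx": 0,"ty": -0.255,"tz": 0.002,"wx": -12.6,"wy": 0,"wz": 0},
    {"tx": 0,"ty": -0.255,"tz": 0.002,"wx": -14,"wy": 0,"wz": 0},
    {"tx": 0,"ty": -0.255,"tz": 0.002,"wx": -15.4,"wy": 0,"wz": 0},
    {"tx": 0,"ty": -0.255,"tz": 0.002,"wx": -16.8,"wy": 0,"wz": 0},
    {"tx": 0,"ty": -0.255,"tz": 0.002,"wx": -18.2,"wy": 0,"wz": 0},
    {"tx": 0,"ty": -0.255,"tz": 0.002,"wx": -19.6,"wy": 0,"wz": 0},
    {"tx": 0,"ty": -0.255,"tz": 0.002,"wx": -21,"wy": 0,"wz": 0},
    {"tx": 0,"ty": -0.255,"tz": 0.002,"wx": -22.2,"wy": 0,"wz": 0},
    {"tx": 0,"ty": -0.255,"tz": 0.002,"wx": -22.2,"wy": 0,"wz": 0},
    {"tx": 0,"ty": -0.255,"tz": 0.002,"wx": -22.2,"wy": 0,"wz": 0},
  ],
)

```text
time_s: 9.28
eef_pos: [0.4802, 0.201, 0.256]
tool_rot: [[-0.002, 0.914, 0.406], [-0.0, 0.406, -0.914], [-1.0, -0.002, -0.001]]
contact_force: [0.1, 0.5, 0.3]
width: 0.998
```

```bash
python3 - <<'E'
from h import *
s=state()
im,d,c=shot('wrist','w6.png');W=cloud(d,c).reshape(-1,3)
for n,(u,v) in dict(j1=(.5597,.1832),j2=(.568,.1009),j3=(.4929,.0686),j4=(.4387,.1291),j5=(.4792,.2004)).items():
    Q=W[np.hypot(W[:,0]-u,W[:,1]-v)<.035]
    Q=Q[Q[:,2]>.085]
    if len(Q): t=np.nanpercentile(Q[:,2],90);Q=Q[abs(Q[:,2]-t)<.005];print(n,t,len(Q),((Q.min(0)+Q.max(0))/2).round(4),(Q.max(0)-Q.min(0)).round(3))
Q=W[(np.hypot(W[:,0]-.392,W[:,1]-.129)<.02)&(W[:,2]>.03)&(W[:,2]<.045)]
if len(Q):print('ptr',len(Q),Q.mean(0))
E
```

```text
t 9.28 tcp [0.4802 0.201  0.256 ] jaw deg 23.9 tx [-0.002 -0.    -1.   ] F [0.1 0.5 0.3] w 0.998 q [ 0.16  0.    1.71  0.    1.43 -0.25]
j1 0.09223071947233605 1424 [0.5628 0.1851 0.0903] [0.043 0.042 0.006]
j2 0.09198025153564497 1239 [0.5708 0.1035 0.0902] [0.043 0.044 0.006]
j3 0.09188070303105221 1228 [0.4968 0.0709 0.0899] [0.043 0.044 0.006]
j4 0.09207197007368743 1423 [0.4422 0.1317 0.0902] [0.044 0.043 0.006]
j5 0.3560357945451898 10778 [0.475  0.2122 0.3552] [0.061 0.034 0.008]
ptr 136 [0.40145597 0.13095195 0.03394346]
```

move_arm(
  increments=[
    {"tx": 0.03,"ty": 0.003,"tz": -0.001,"wx": 0,"wy": 0,"wz": 0},
    {"tx": 0.06,"ty": 0.003,"tz": -0.001,"wx": 0,"wy": 0,"wz": 0},
    {"tx": 0.085,"ty": 0.003,"tz": -0.001,"wx": 0,"wy": 0,"wz": 0},
    {"tx": 0.11,"ty": 0.003,"tz": -0.001,"wx": 0,"wy": 0,"wz": 0},
    {"tx": 0.125,"ty": 0.003,"tz": -0.001,"wx": 0,"wy": 0,"wz": 0},
    {"tx": 0.135,"ty": 0.003,"tz": -0.001,"wx": 0,"wy": 0,"wz": 0},
    {"tx": 0.135,"ty": 0.003,"tz": -0.001,"wx": 0,"wy": 0,"wz": 0},
    {"tx": 0.135,"ty": 0.003,"tz": -0.001,"wx": 0,"wy": 0,"wz": 0},
  ],
)

```text
time_s: 10.0
eef_pos: [0.4833, 0.2032, 0.1224]
tool_rot: [[-0.0, 0.913, 0.408], [0.0, 0.408, -0.913], [-1.0, -0.0, -0.0]]
contact_force: [0.2, -0.5, 0.9]
width: 1.002
```

move_arm(
  claw=0.3,
  increments=[
    {"tx": 0,"ty": 0,"tz": 0,"wx": 0,"wy": 0,"wz": 0},
    {"tx": 0,"ty": 0,"tz": 0,"wx": 0,"wy": 0,"wz": 0},
    {"tx": 0,"ty": 0,"tz": 0,"wx": 0,"wy": 0,"wz": 0},
    {"tx": 0,"ty": 0,"tz": 0,"wx": 0,"wy": 0,"wz": 0},
    {"tx": 0,"ty": 0,"tz": 0,"wx": 0,"wy": 0,"wz": 0},
    {"tx": 0,"ty": 0,"tz": 0,"wx": 0,"wy": 0,"wz": 0},
    {"tx": 0,"ty": 0,"tz": 0,"wx": 0,"wy": 0,"wz": 0},
    {"tx": 0,"ty": 0,"tz": 0,"wx": 0,"wy": 0,"wz": 0},
  ],
)

```text
time_s: 10.67
eef_pos: [0.484, 0.2034, 0.1238]
tool_rot: [[0.002, 0.913, 0.408], [0.0, 0.408, -0.913], [-1.0, 0.002, 0.0]]
contact_force: [-1.2, -0.4, 5.5]
width: 0.493
```

```bash
python3 - <<'E'
from h import *
s=state()
# arc about axis: targets in tool frame
R=s['tool_rot'];p=s['eef_pos'];A=np.array([.511,.1387])
r=p[:2]-A;a0=np.arctan2(r[1],r[0]);rad=np.hypot(*r);a1=np.pi+.067;print(rad,np.degrees(a0),np.degrees(a1-a0))
for k in range(1,21):
    a=a0+(a1-a0)*k/20;rr=rad+(.07-rad)*k/20
    t=np.r_[A+rr*np.array([np.cos(a),np.sin(a)]),p[2]]-p
    print(k,(R.T@t).round(3),round(-np.degrees(a-a0)/5,2))
E
```

```text
t 10.67 tcp [0.484  0.2034 0.1238] jaw deg 24.1 tx [ 0.002  0.    -1.   ] F [-1.2 -0.4  5.5] w 0.493 q [ 0.17  0.14  1.84  0.    1.16 -0.25]
0.07010103602848564 112.63637127984141 71.20244594753511
1 [-0.    -0.004  0.   ] -0.71
2 [-0.    -0.009  0.   ] -1.42
3 [-0.    -0.013  0.001] -2.14
4 [-0.    -0.017  0.002] -2.85
5 [-0.    -0.022  0.003] -3.56
6 [-0.    -0.026  0.004] -4.27
7 [-0.    -0.03   0.006] -4.98
8 [-0.    -0.034  0.008] -5.7
9 [-0.    -0.037  0.01 ] -6.41
10 [-0.    -0.041  0.012] -7.12
11 [-0.    -0.045  0.015] -7.83
12 [-0.    -0.048  0.017] -8.54
13 [-0.    -0.051  0.02 ] -9.26
14 [-0.    -0.054  0.024] -9.97
15 [-0.    -0.057  0.027] -10.68
16 [-0.    -0.059  0.03 ] -11.39
17 [-0.    -0.062  0.034] -12.1
18 [-0.    -0.064  0.038] -12.82
19 [-0.    -0.066  0.042] -13.53
20 [-0.    -0.067  0.046] -14.24
```

The lid is gripped: width 0.493 is about 42 mm against the 45 mm lid. Reading the pail's 18 mm grip gave 16 mm, a similar shortfall. I'll start the arc and check the force halfway.

move_arm(
  increments=[
    {"tx": 0,"ty": -0.004,"tz": 0,"wx": -0.71,"wy": 0,"wz": 0},
    {"tx": 0,"ty": -0.009,"tz": 0,"wx": -1.42,"wy": 0,"wz": 0},
    {"tx": 0,"ty": -0.013,"tz": 0.001,"wx": -2.14,"wy": 0,"wz": 0},
    {"tx": 0,"ty": -0.017,"tz": 0.002,"wx": -2.85,"wy": 0,"wz": 0},
    {"tx": 0,"ty": -0.022,"tz": 0.003,"wx": -3.56,"wy": 0,"wz": 0},
    {"tx": 0,"ty": -0.026,"tz": 0.004,"wx": -4.27,"wy": 0,"wz": 0},
    {"tx": 0,"ty": -0.03,"tz": 0.006,"wx": -4.98,"wy": 0,"wz": 0},
    {"tx": 0,"ty": -0.034,"tz": 0.008,"wx": -5.7,"wy": 0,"wz": 0},
  ],
)

```text
time_s: 11.33
eef_pos: [0.4557, 0.1824, 0.1238]
tool_rot: [[0.001, 0.605, 0.796], [0.001, 0.796, -0.605], [-1.0, 0.001, 0.0]]
contact_force: [-4.6, 0.7, 6.7]
width: 0.495
```

```bash
python3 - <<'E'
from h import *
s=state();R=s['tool_rot'];print('F tool',(R.T@s['contact_force']).round(1),'M',(R.T@s['torque']).round(2))
p=s['eef_pos'];A=np.array([.511,.1387]);r=p[:2]-A;a0=np.arctan2(r[1],r[0]);rad=np.hypot(*r);a1=np.pi+.067
j=np.arctan2(R[1,1],R[0,1])+np.pi/2;print(rad,np.degrees([a0,j,a1]))
for k in range(1,13):
    a=a0+(a1-a0)*k/12
    t=np.r_[A+.07*np.array([np.cos(a),np.sin(a)]),p[2]]-p
    print(k,(R.T@t).round(3),round(-np.degrees((a1-j)*k/12)/5,2))
E
```

```text
t 11.33 tcp [0.4557 0.1824 0.1238] jaw deg 52.8 tx [ 0.001  0.001 -1.   ] F [-4.6  0.7  6.7] w 0.495 q [ 0.13  0.05  1.94  0.    1.15 -0.79]
F tool [-6.7 -2.2 -4. ] M [ 0.15  0.59 -0.17]
0.07049897430888104 [141.69559849 142.76996075 183.83881723]
1 [-0.    -0.004  0.001] -0.68
2 [-0.    -0.009  0.001] -1.37
3 [-0.    -0.013  0.001] -2.05
4 [-0.    -0.017  0.002] -2.74
5 [-0.    -0.021  0.003] -3.42
6 [-0.    -0.025  0.005] -4.11
7 [-0.    -0.029  0.006] -4.79
8 [-0.    -0.033  0.008] -5.48
9 [-0.    -0.037  0.01 ] -6.16
10 [-0.    -0.041  0.012] -6.84
11 [-0.    -0.044  0.015] -7.53
12 [-0.    -0.047  0.018] -8.21
```

Forces are small, so I'll finish the arc.

move_arm(
  increments=[
    {"tx": 0,"ty": -0.004,"tz": 0,"wx": -0.68,"wy": 0,"wz": 0},
    {"tx": 0,"ty": -0.009,"tz": 0.001,"wx": -1.37,"wy": 0,"wz": 0},
    {"tx": 0,"ty": -0.013,"tz": 0.001,"wx": -2.05,"wy": 0,"wz": 0},
    {"tx": 0,"ty": -0.017,"tz": 0.002,"wx": -2.74,"wy": 0,"wz": 0},
    {"tx": 0,"ty": -0.021,"tz": 0.003,"wx": -3.42,"wy": 0,"wz": 0},
    {"tx": 0,"ty": -0.025,"tz": 0.005,"wx": -4.11,"wy": 0,"wz": 0},
    {"tx": 0,"ty": -0.029,"tz": 0.006,"wx": -4.79,"wy": 0,"wz": 0},
    {"tx": 0,"ty": -0.033,"tz": 0.008,"wx": -5.48,"wy": 0,"wz": 0},
    {"tx": 0,"ty": -0.037,"tz": 0.01,"wx": -6.16,"wy": 0,"wz": 0},
    {"tx": 0,"ty": -0.041,"tz": 0.012,"wx": -6.84,"wy": 0,"wz": 0},
    {"tx": 0,"ty": -0.044,"tz": 0.015,"wx": -7.53,"wy": 0,"wz": 0},
    {"tx": 0,"ty": -0.047,"tz": 0.018,"wx": -8.21,"wy": 0,"wz": 0},
    {"tx": 0,"ty": -0.047,"tz": 0.018,"wx": -8.21,"wy": 0,"wz": 0},
    {"tx": 0,"ty": -0.047,"tz": 0.018,"wx": -8.21,"wy": 0,"wz": 0},
    {"tx": 0,"ty": -0.047,"tz": 0.018,"wx": -8.21,"wy": 0,"wz": 0},
    {"tx": 0,"ty": -0.047,"tz": 0.018,"wx": -8.21,"wy": 0,"wz": 0},
  ],
)

```text
time_s: 12.67
eef_pos: [0.4398, 0.1348, 0.1237]
tool_rot: [[-0.004, -0.065, 0.998], [0.002, 0.998, 0.065], [-1.0, 0.002, -0.004]]
contact_force: [-11.5, 3.6, 14.7]
width: 0.491
```

```bash
python3 - <<'E'
from h import *
s=state();R=s['tool_rot'];print('F tool',(R.T@s['contact_force']).round(1),np.abs(s['qvel']).max())
top,d,c=shot('top','t7.png');W0=cloud(d,c)
sc,_,_=shot('scene','s7.png'); wr,dw,cw=shot('wrist','w7.png')
cv2.imwrite('pics/c7.png',np.hstack([cv2.resize(wr,(400,300)),cv2.resize(sc[150:330,240:480],(400,300),interpolation=cv2.INTER_CUBIC)]))
for nm,W,A in(('top',W0.reshape(-1,3),(.508,.1365)),('wrist',cloud(dw,cw).reshape(-1,3),(.511,.1387))):
    cs=[]
    for k in(1,2,3,4):
        a=np.pi+.067+k*2*np.pi/5; u,v=A[0]+.07*np.cos(a),A[1]+.07*np.sin(a)
        Q=W[(np.hypot(W[:,0]-u,W[:,1]-v)<.035)&(abs(W[:,2]-.092)<.005)]
        if len(Q)>60:
            m=(Q.min(0)+Q.max(0))/2;e=Q.max(0)-Q.min(0);cs.append(m);print(nm,k,len(Q),m.round(4),e.round(3),'implied tall deg',np.degrees(np.arctan2(m[1]-A[1],m[0]-A[0])-k*2*np.pi/5)%360)
    Q=W[(np.hypot(W[:,0]-.395,W[:,1]-.13)<.02)&(W[:,2]>.03)&(W[:,2]<.045)]
    if len(Q): print('ptr',len(Q),Q.mean(0).round(4),np.degrees(np.arctan2(Q[:,1].mean()-A[1],Q[:,0].mean()-A[0]))%360)
E
```

```text
t 12.67 tcp [0.4398 0.1348 0.1237] jaw deg 93.7 tx [-0.004  0.002 -1.   ] F [-11.5   3.6  14.7] w 0.491 q [ 0.03 -0.03  2.01  0.    1.16 -1.6 ]
F tool [-14.7   4.4 -11.3] 0.0013831845465767912
top 2 120 [0.572  0.0982 0.0921] [0.029 0.04  0.01 ] implied tall deg 185.06843800454945
top 3 116 [0.5649 0.1791 0.092 ] [0.035 0.043 0.01 ] implied tall deg 180.8047499746014
ptr 38 [0.4042 0.1305 0.0345] 183.2870683704369
wrist 1 650 [0.4775 0.0673 0.0901] [0.016 0.027 0.006] implied tall deg 172.82876998400224
wrist 4 371 [0.4701 0.2073 0.0901] [0.011 0.021 0.006] implied tall deg 192.79553201334983
ptr 518 [0.4055 0.1306 0.0332] 184.37469210885914
```

View pics/c7.png

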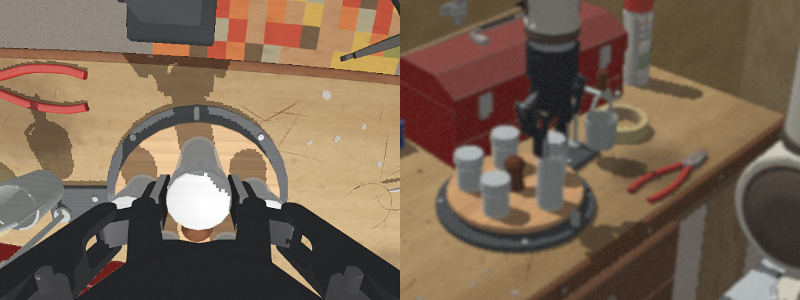

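The wrist half shows the tall lid at (198,200) and the pointer at (197,112), in line. The scene half shows the pail still hanging at (600,130), clear of the gripper. I'll do one numeric pail check, then hand in.

```bash
python3 - <<'E'
from h import *
ok=0
for f in('t7.png','s7.png','w7.png'):
    im,d,c=load(f);W=cloud(d,c).reshape(-1,3)
    Q=W[(np.hypot(W[:,0]-.498,W[:,1]+.053)<.022)&(W[:,2]>.146)&(W[:,2]<.178)]
    if len(Q)>5: print(f,'pail grip',len(Q),Q.mean(0).round(4),Q[:,2].max().round(4)); ok=1
    for n,x,y,r,h in(('tape',.5364,-.1639,.06,.018),):
        q=W[(np.hypot(W[:,0]-x,W[:,1]-y)<.08)&(W[:,2]>h)&(W[:,2]<.035)&(W[:,1]<-.1)]
        if len(q)>30: print(f,n,q.mean(0).round(3))
s=state()
if ok: env.sign_off(); print('signed off')
E
```

```text
t7.png pail grip 43 [ 0.4924 -0.053   0.1654] 0.1758
t7.png tape [ 0.54  -0.165  0.024]
s7.png pail grip 63 [ 0.4953 -0.0471  0.16  ] 0.1711
s7.png tape [ 0.531 -0.173  0.023]
w7.png tape [ 0.575 -0.134  0.023]
t 12.82 tcp [0.4398 0.1349 0.1237] jaw deg 93.7 tx [-0.004  0.002 -1.   ] F [-10.9   3.2  14.7] w 0.492 q [ 0.03 -0.03  2.01  0.    1.16 -1.6 ]
the job is handed in; nothing more can be done
signed off
```

I hung the pail by its bail on the hook and let it go. I then gripped the tall jar's lid, swung the turntable about 71° to bring it to the front, and handed in at 12.8 s with the gripper still holding it. Sign-off gives no verdict, so the results below are my own measurements.

- **Jar position:** the gripper centre was at (0.440, 0.135), within about 2 mm of my front spot at (0.441, 0.134). The wrist picture shows the lid in line with the pointer.
- **Stillness and grip:** the arm was still (under 0.002 rad/s) and the grip width was 0.49, closed on the lid. The wrist read about 11 N sideways and 15 N vertically.
- **Pail:** it hung upright with its grip at about (0.494, -0.05) and its top at about 0.17 m. That is roughly 5 mm from the seat and clear of the gripper.
- **Bystanders:** the tape measured within about 4 mm of its start in the full top view. The scene and wrist views read 10 and 49 mm off, but I put that down to seeing only part of it; in the pictures it lies where it was. I did not measure the pliers or screwdriver at the end, but the arm never went near them at bench height.

**Disagreements:**
- The top and wrist cameras differed by about 4 mm in x throughout. I went with the wrist camera.
- Estimates of the final turntable angle from partly hidden short jars scattered from 173° to 193°, averaging about 183°. The target was 183.8°.

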